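# Queue the candlesticks for boring

## Robot

A 6-joint arm with a two-finger parallel gripper is mounted at the origin on the work surface. World frame = base frame: x ahead of the robot, y to its left, z up, the work surface at z = 0. Lengths are in m, angles in rad, forces in N, time in s.
With the tool pointing down it reaches from about 0.275 to 0.775 m from the base axis. Payload 14.6 kg.
Tool frame: the origin (TCP) lies at the very end of the fingers, on their centre line; the grasp point (between the pads) lies 19 mm behind it; z points along the fingers, y is the direction in which the jaws open and shut (so a half turn about z gives the same grasp; the last joint's range is limited). The gripper opens to 85 mm and grips with 20 to 120 N. Pads are 22 mm wide; open, the fingers measure 114 mm over their backs; the gripper's body (76 mm by 85 mm) begins 54 mm behind the grasp point. The pads swing forward as they close: fully open they stand 13 mm farther back than shut.
Start: joints at [1.099, 0.263, -0.048, 1.259, 0, 1.415], TCP at [0.164, 0.499, 0.231] pointing down, gripper open.
Joint ranges: [-2.65, 2.65], [-0.89, 1.7], [-1.18, 1.37], [-2.13, 2.11], [-1.35, 1.29], [-3.14, 3.14]. Speed limits (rad/s): [1.89, 1.89, 2.57, 2.79, 3.14, 3.14].

## Interface

Orientations are given as a 3x3 rotation matrix whose columns are the frame's x, y, z axes.
In Python, from bench import read_state, get_image, sign_off gives the robot as it stands. The module is installed in compiled form; this text tells all that it offers.
- The arm moves only by the tool arm_command, never from a script. Its argument "series" is a list of rows, each a list of 4 numbers: the shift along the tool's x, y, z in mm, then the turn about the tool's z in degrees. In form: [[tx, ty, tz, spin], ...]. A call has 1 to 10 rows; each row is the pose to reach, as a shift and turn from the pose commanded when the call began, along the tool's axes at that moment; what a row does not reach only later rows make up. A row lasts 1/12 s, in which the tool goes at most 41.7 mm and 7.16 degrees, less where a joint would pass 70% of its speed; a pose out of reach is approached as far as the arm can. A call with a gripper value outside its range is refused whole. "claw" is the finger opening in mm, from 0 to 85.4, set as the call begins (left out, the last holds). The fingers move at their own pace and stop on an object; the grip force is fixed at half the most. Time passes only in rows, so rows that repeat a pose let the fingers close. It gives the time, the measured TCP pose, the force and the opening at its end, in the units of the state.
- read_state(): the state, without advancing time (a new reading comes with each control period).
- get_image(name): name is "scene" or "top" or "wrist"; returns a dict with "img" (420x560x3 uint8, blue, green, red), "range_z" (420x560 float32, m along the optical axis (not along the pixel's ray), 0 where there is no reading), "K" (3x3 intrinsics, pixels), "distortion" ([k1, k2, p1, p2, k3] as OpenCV has them; the pictures are not rectified), "origin" and "orientation" of the camera in the world. Camera axes: x right, y up, looking along -z (the intrinsics and any distortion apply to the point x, -y, -z); pixel columns grow to the right and rows downward; lengths in m; the calibration is good to about 2 mm. A picture is of the moment at which its call begins.
- sign_off(): hands the job in, once; it reports no verdict.
The state is a dict: "t": time; "joints": joint angles; "qd": joint speeds; "tau": joint torques, N m; "ee_pos": TCP position; "tcp_rot": TCP orientation; "ft_force": force on the tool from outside, world axes, zero at the start; "ft_torque": the same for the moment, N m; "finger_gap": finger opening in m.
Only numpy, scipy, OpenCV 4.12 (cv2) and the standard library are available. Lean on these libraries where they do the work, as an engineer would, in place of code of your own. Each camera call takes 0.05 s, during which the arm holds its last target.

## Task

Four turned candlesticks are to be bored at the pillar drill, tallest first. Stand the tallest one upright in the vise, its foot down on the steel strips and midway along the jaws, and slide the jaw shut so that the foot is held squarely against the fixed jaw. Stand the other three upright in the middle of the cork pads as the waiting queue, one to a pad, in order of height: the tallest of these three on the pad at the vise's end of the row, the shortest on the pad farthest from the vise; then let go of everything.

Things in the scene. Friction and masses are not known exactly. Their poses are not given: they have to be found in the camera images.
- stick_short: Turned candlestick of light wood, shortest of four, without beads on the stem, 65 mm tall. Square foot 44 x 44 mm, 20 mm high; slim stem 18 mm thick; the top 28 mm are a plain round head 30 mm across, the place to grip. Upright, about 0.1 kg. Origin: centre of the foot's underside; z up, x and y square to the foot's sides.
- stick_low: Turned candlestick of light wood, second shortest of four, with one bead, 85 mm tall. Square foot 44 x 44 mm, 20 mm high; slim stem 18 mm thick; the top 28 mm are a plain round head 30 mm across, the place to grip. Upright, about 0.1 kg. Origin: centre of the foot's underside; z up, x and y square to the foot's sides.
- stick_high: Turned candlestick of light wood, second tallest of four, with two beads close together, 107 mm tall. Square foot 44 x 44 mm, 20 mm high; slim stem 18 mm thick; the top 28 mm are a plain round head 30 mm across, the place to grip. Upright, about 0.1 kg. Origin: centre of the foot's underside; z up, x and y square to the foot's sides.
- stick_tall: Turned candlestick of light wood, tallest of four, with two beads far apart, 132 mm tall. Square foot 44 x 44 mm, 20 mm high; slim stem 18 mm thick; the top 28 mm are a plain round head 30 mm across, the place to grip. Upright, about 0.1 kg. Origin: centre of the foot's underside; z up, x and y square to the foot's sides.
- vise: Grey machine vise with dark jaws, bolted down left or right of the queue board, 206 mm long (x), 90 wide. Origin: on the bench under it; x along the slide to the fixed jaw (away from the robot), z up. The fixed jaw's face is the plane x = +60 mm, 84 mm wide, centred on y = 0, top at z = 60 mm. Two steel strips (parallels) along x at y = +-14 mm, tops at z = 34 mm, carry the workpiece.
- jaw (a joint): Travel of the vise's sliding jaw, m: 0 is fully open (78 mm between the jaw faces), growing as it closes along the vise's +x, at most 0.050; starts at 0 to 0.012. Its face is at x = -18 mm + travel in the vise's frame, 84 mm wide, top at z = 60 mm, the jaw 24 mm thick. It slides stiffly (about 4 N) and stays where it is left.
- jaw_handle (a point): Centre of the top of the upright round steel post, 18 mm in diameter, by which the sliding jaw is moved; top 92 mm above the bench, the upper 45 mm free above the flat arm joining it to the jaw. It stands 85 mm behind the sliding jaw's face, on the robot's side. Axes as the vise's. Pinch it from above and draw it along the vise's +x to close.
- pad_left: Left (+y) end of the row: square cork pad 56 x 56 mm, 5 mm thick, fixed on the dark queue board (70 x 250 mm, 12 mm thick); pads are 85 mm apart, centre to centre. Origin: centre of the pad's underside, 12 mm above the bench; its top is 5 mm higher. y runs along the row towards pad_left, x across it away from the robot, z up.
- pad_mid: Middle of the row: square cork pad 56 x 56 mm, 5 mm thick, fixed on the dark queue board (70 x 250 mm, 12 mm thick); pads are 85 mm apart, centre to centre. Origin: centre of the pad's underside, 12 mm above the bench; its top is 5 mm higher. y runs along the row towards pad_left, x across it away from the robot, z up.
- pad_right: Right (-y) end of the row: square cork pad 56 x 56 mm, 5 mm thick, fixed on the dark queue board (70 x 250 mm, 12 mm thick); pads are 85 mm apart, centre to centre. Origin: centre of the pad's underside, 12 mm above the bench; its top is 5 mm higher. y runs along the row towards pad_left, x across it away from the robot, z up.
Mind the look-alikes: they are no part of the job. Leave any orange or red look-alike of the stick_low alone. Leave any orange look-alike of the stick_high alone.

How it is judged:
At the end, for the whole second after the job is handed in: 132 mm stick upright on the vise strips, square (0.07 rad), within 3.5 mm of the fixed jaw, 15 mm of mid-jaw, jaw travel over 31.5 mm; 107 mm stick on the pad at the vise's end, 85 mm on the middle, 65 mm on the far one, upright, within 12 mm of centre; all at rest, released (((y of vise in the frame of pad_mid above 0 m and horizontal distance between stick_high and pad_left below 0.012 m and horizontal distance between stick_short and pad_right below 0.012 m) or (y of vise in the frame of pad_mid below 0 m and horizontal distance between stick_high and pad_right below 0.012 m and horizontal distance between stick_short and pad_left below 0.012 m)) and horizontal distance between stick_low and pad_mid below 0.012 m and z of stick_short in the frame of pad_mid between 0.003 and 0.007 m and z of stick_low in the frame of pad_mid between 0.003 and 0.007 m and z of stick_high in the frame of pad_mid between 0.003 and 0.007 m and angle between each of stick_short, stick_low, stick_high, stick_tall's own z axis and vertical below 0.06 rad and linear speed of each of stick_short, stick_low, stick_high, stick_tall below 0.02 m/s and x of stick_tall in the frame of vise between 0.0345 and 0.041 m and y of stick_tall in the frame of vise between -0.015 and 0.015 m and z of stick_tall in the frame of vise between 0.031 and 0.037 m and (angle between the x axis of stick_tall and the x axis of vise, either way round below 0.07 rad or angle between the x axis of stick_tall and the y axis of vise, either way round below 0.07 rad) and value of joint jaw above 0.0315 m); the robot touches nothing.
It fails at once if a candlestick is knocked over or tipped far (angle between any of stick_short, stick_low, stick_high, stick_tall's own z axis and vertical above 0.6 rad).
It also fails if it takes over 99 s, if anything falls off the work surface, if the arm or the gripper's body presses on something with over 40 N, if the wrist force passes 120 N, or if a joint passes its speed limit or range.

## Working session

There is one attempt and no reset: what is moved stays moved. The work goes in short steps, Python scripts to look and compute and a tool call to move; the robot and the scene stay as the last step left them, time stands still between calls to the robot, and variables do not carry over. Pictures are saved under pics/ and viewed, and the job is handed in when it is done.

Besides the shell and the picture viewer there is one more tool, called by a JSON object that holds its "name" and its "arguments". arm_command: Moves the arm, as the interface text tells. Its arguments: {"type":"object","properties":{"series":{"type":"array"},"claw":{"type":"number"}},"required":["series"]}

```bash
mkdir -p pics; ls; python3 - <<'E'
from bench import *
import cv2,numpy as np
np.set_printoptions(precision=4,suppress=True)
s=read_state();print(s)
for n in ["scene","top"]:
    d=get_image(n);cv2.imwrite(f"pics/{n}0.png",d["img"]);np.savez(f"{n}0.npz",**d)
    print(n,d["K"],d["distortion"],d["origin"],d["orientation"])
E
```

```text
pics
{'t': 0.0, 'joints': array([ 1.0987,  0.2635, -0.049 ,  1.2594,  0.    ,  1.4155]), 'qd': array([-0.0013, -0.0001, -0.0009,  0.0003, -0.0014, -0.0006]), 'tau': array([  0.0014, -63.7601,  38.4567,   0.0136,  -0.    ,   0.    ]), 'ee_pos': array([0.1634, 0.4986, 0.2308]), 'tcp_rot': array([[-0.9502,  0.3116, -0.0005],
       [ 0.3116,  0.9502, -0.001 ],
       [ 0.0002, -0.0011, -1.    ]]), 'ft_force': array([0.7139, 0.0009, 0.1785]), 'ft_torque': array([0.0115, 0.0219, 0.0184]), 'finger_gap': 0.08506785628349982}
scene [[400.8617   0.     279.9049]
 [  0.     400.8617 210.3798]
 [  0.       0.       1.    ]] [0.007 0.    0.    0.    0.   ] [ 0.99   -0.4124  0.7505] [[ 0.618  -0.5684  0.5431]
 [ 0.7861  0.4352 -0.4389]
 [ 0.0131  0.6982  0.7158]]
top [[398.5208   0.     284.9534]
 [  0.     398.5208 206.8629]
 [  0.       0.       1.    ]] [-0.0345  0.      0.      0.      0.    ] [0.3867 0.0233 0.8729] [[ 0.0282  0.9851 -0.1696]
 [-0.9989  0.0341  0.032 ]
 [ 0.0373  0.1686  0.985 ]]
```

View pics/scene0.png

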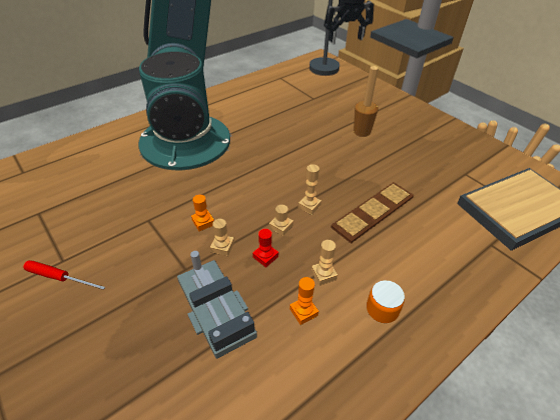

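View pics/top0.png

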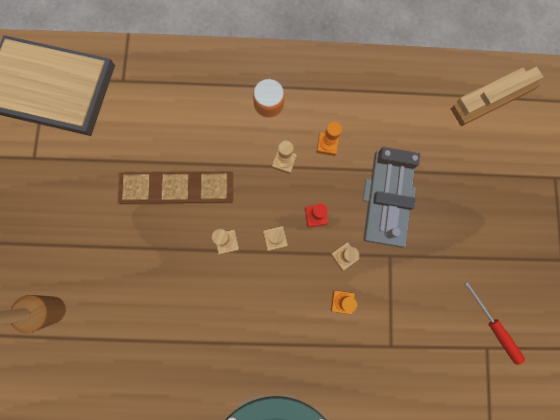

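Top view: the vise is on the right (-y) around (392,195), and the pads are at (136,187), (175,187) and (214,187). The light sticks are at (285,155), (222,238), (275,238) and (346,256). The orange and red ones at (332,135), (317,213) and (345,302) are decoys. Next I'll measure.

```bash
cat > h.py <<'E'
import numpy as np,cv2
np.set_printoptions(precision=4,suppress=True)
def cloud(d):
    H,W=d["range_z"].shape
    u,v=np.meshgrid(np.arange(W),np.arange(H))
    p=cv2.undistortPoints(np.stack([u,v],-1).reshape(-1,1,2).astype(float),d["K"],np.array(d["distortion"])).reshape(H,W,2)
    z=d["range_z"]
    c=np.stack([p[...,0]*z,-p[...,1]*z,-z],-1)
    w=c@np.array(d["orientation"]).T+d["origin"]
    w[z==0]=np.nan
    return w
E
python3 - <<'E'
from h import *
for n in ["top","scene"]:
    d=dict(np.load(n+"0.npz"));w=cloud(d)
    print(n,"bench z",np.nanmedian(w[...,2][(abs(w[...,0]-.45)<.2)&(abs(w[...,1])<.3)]))
    img=d["img"]
    def rep(name,u0,v0,u1,v1):
        P=w[v0:v1,u0:u1].reshape(-1,3);P=P[~np.isnan(P[:,2])]
        zm=np.percentile(P[:,2],99.5)
        T=P[P[:,2]>zm-.008]
        F=P[(P[:,2]>.014)&(P[:,2]<.025)]
        r=cv2.minAreaRect((F[:,:2]*1000).astype(np.float32)) if len(F)>3 else None
        (c,rad)=cv2.minEnclosingCircle((T[:,:2]*1000).astype(np.float32))
        print(name,"zmax",zm,"head",c,rad,len(T),"foot",r)
    if n=="top":
        rep("A",270,135,302,175);rep("B",207,224,242,256);rep("C",261,224,290,252);rep("D",330,240,364,272)
        rep("red",302,200,332,230);rep("orhi",314,118,345,158);rep("orlo",328,286,362,318)
        for nm,x0,x1 in [("pl",118,154),("pm",156,194),("pr",196,236)]:
            P=w[165:210,x0:x1].reshape(-1,3);hs=cv2.cvtColor(img[165:210,x0:x1],cv2.COLOR_BGR2HSV).reshape(-1,3)
            m=(hs[:,2]>110)&(P[:,2]>.013)
            print(nm,np.median(P[m,2]),cv2.minAreaRect((P[m,:2]*1000).astype(np.float32)))
        P=w[165:210,110:240].reshape(-1,3);m=P[:,2]>.008
        print("board",cv2.minAreaRect((P[m,:2]*1000).astype(np.float32)))
        P=w[140:255,355:425].reshape(-1,3)
        for a,b in [(.015,.12),(.055,.065),(.085,.1),(.03,.038)]:
            m=(P[:,2]>a)&(P[:,2]<b);print("vise",a,b,m.sum(),cv2.minAreaRect((P[m,:2]*1000).astype(np.float32)),np.median(P[m],0))
cv2.imwrite("pics/topv.png",cv2.resize(dict(np.load("top0.npz"))["img"][120:270,200:425],None,fx=3.5,fy=3.5,interpolation=cv2.INTER_CUBIC))
E
```

```text
top bench z -0.00031322940982320135
A zmax 0.10897579767997172 head (640.5255126953125, 1.8887901306152344) 15.284208297729492 179 foot ((639.7999877929688, 1.8426990509033203), (43.7630500793457, 43.53739929199219), 74.17422485351562)
B zmax 0.13346723055475307 head (454.99249267578125, 118.07159423828125) 14.961602210998535 206 foot ((455.17156982421875, 118.94363403320312), (44.34501647949219, 42.12002944946289), 15.66506290435791)
C zmax 0.06745026207960335 head (466.04595947265625, 16.041584014892578) 14.747028350830078 166 foot ((466.1686096191406, 16.1591854095459), (44.006675720214844, 43.78402328491211), 15.871114730834961)
D zmax 0.08714425253990328 head (432.25238037109375, -136.1412353515625) 15.043978691101074 181 foot ((432.13427734375, -135.56858825683594), (44.26380920410156, 43.49543380737305), 36.895294189453125)
red zmax 0.0870105173792337 head (519.0121459960938, -72.36493682861328) 15.06239128112793 172 foot ((519.1246337890625, -72.22026824951172), (43.73799514770508, 44.11941909790039), 8.933820724487305)
orhi zmax 0.10846140268500576 head (683.8577270507812, -
[... 751 characters left out ...]
152954101562), (70.8974838256836, 249.9309844970703), 2.7740299701690674)
vise 0.015 0.12 4009 ((540.31396484375, -229.8592987060547), (114.16807556152344, 253.8749542236328), 74.41117858886719) [ 0.5565 -0.2289  0.0267]
vise 0.055 0.065 942 ((565.6674194335938, -237.0441436767578), (85.31024169921875, 191.88992309570312), 82.28978729248047) [ 0.6299 -0.2412  0.0592]
vise 0.085 0.1 67 ((461.4983215332031, -187.35385131835938), (16.669225692749023, 99.52107238769531), 25.375286102294922) [ 0.4784 -0.2236  0.0904]
vise 0.03 0.038 441 ((568.6968994140625, -235.77069091796875), (83.339599609375, 178.1101531982422), 81.64724731445312) [ 0.586  -0.2302  0.0336]
scene bench z 4.8737405614063256e-05
```

View pics/topv.png

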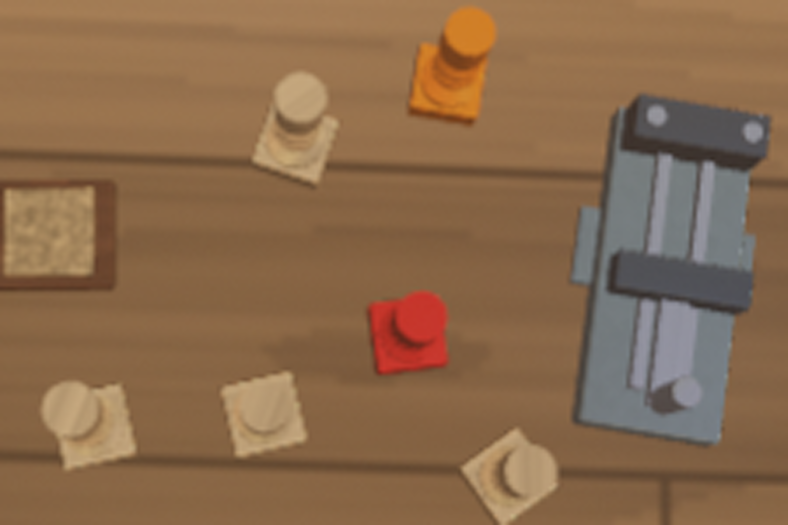

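```bash
python3 - <<'E'
from h import *
from scipy.ndimage import label
for n,win in [("top",(140,255,355,425)),("scene",(245,360,170,265))]:
    d=dict(np.load(n+"0.npz"));w=cloud(d)
    a,b,c,e=win
    P=w[a:b,c:e]
    for lo,hi in [(.056,.064),(.088,.096)]:
        m=(P[...,2]>lo)&(P[...,2]<hi)
        L,k=label(m)
        for i in range(1,k+1):
            if (L==i).sum()>25:
                Q=P[L==i]; r=cv2.minAreaRect((Q[:,:2]*1000).astype(np.float32)); print(n,lo,len(Q),r,Q[:,2].mean(), Q.mean(0))
    # strips
    
    if n=="scene":
        for nm,(x,y) in dict(A=(.640,.002),B=(.455,.118),C=(.466,.016),D=(.432,-.136)).items():
            m=(np.hypot(w[...,0]-x,w[...,1]-y)<.035)&(w[...,2]>.03)
            Q=w[m];zm=np.percentile(Q[:,2],99.5);T=Q[Q[:,2]>zm-.004]
            print(nm,zm,cv2.minEnclosingCircle((T[:,:2]*1000).astype(np.float32)))
        m=(abs(w[...,0]-.572)<.08)&(abs(w[...,1]-.238)<.18)&(w[...,2]>.008)
        print("board",cv2.minAreaRect((w[m][:,:2]*1000).astype(np.float32)))
E
```

```text
top 0.056 462 ((646.5237426757812, -247.96047973632812), (85.31495666503906, 28.31509780883789), 82.56920623779297) 0.05941016065144866 [ 0.6465 -0.2481  0.0594]
top 0.056 437 ((551.6493530273438, -234.58172607421875), (83.94320678710938, 24.39272689819336), 81.74041748046875) 0.05922895052732367 [ 0.5514 -0.234   0.0592]
top 0.088 57 ((479.8438415527344, -224.6363983154297), (15.034626960754395, 16.129409790039062), 19.627517700195312) 0.09098217146799523 [ 0.4796 -0.2244  0.091 ]
scene 0.056 438 ((552.6944580078125, -237.13182067871094), (83.36592864990234, 25.622692108154297), 81.8843994140625) 0.05924409608911763 [ 0.5529 -0.2379  0.0592]
scene 0.056 628 ((649.1984252929688, -249.76010131835938), (83.694580078125, 29.098621368408203), 82.01485443115234) 0.059661099099027365 [ 0.6498 -0.2511  0.0597]
scene 0.088 50 ((479.58013916015625, -227.1428985595703), (17.098859786987305, 14.995800018310547), 9.094688415527344) 0.090932842601232 [ 0.4804 -0.2273  0.0909]
A 0.10846626537319697 ((640.442138671875, -1.019022822380066), 15.420055389404297)
B 0.13419864647953797 ((455.6673583984375, 117.18486022949219), 15.428516387939453)
C 0.06719578680454887 ((466.4379577636719, 12.709073066711426), 15.569718360900879)
D 0.0864323526701891 ((433.16632080078125, -138.17396545410156), 15.53149700164795)
board ((572.5421752929688, 235.86585998535156), (72.16688537597656, 253.39175415039062), 2.4909865856170654)
```

```bash
cat > go.py <<'E'
import sys
from h import *
from bench import read_state
def plan(x,y,z,yaw=None):
    s=read_state();R=s["tcp_rot"];d=R.T@(np.array([x,y,z])/1000-s["ee_pos"])*1000
    cy=np.degrees(np.arctan2(R[1,1],R[0,1]))
    sp=0 if yaw is None else -(((yaw-cy)+90)%180-90)
    print("t",s["t"],"pos",s["ee_pos"]*1000,"yaw",cy,"F",s["ft_force"],"gap",s["finger_gap"],"SHIFT",np.round(d,1),"spin",round(sp,1))
if __name__=="__main__": plan(*map(float,sys.argv[1:]))
E
python3 go.py 455 117.5 250 105.7
```

```text
t 0.1 pos [163.4391 498.6695 230.8832] yaw 71.84991454797718 F [-0.7228 -0.3755  0.7933] gap 0.08525691240759506 SHIFT [-395.8 -271.4  -18.9] spin -33.9
```

{"name": "arm_command", "arguments": {"series": [[-30, -20, -19, -5], [-65, -44, -19, -10], [-99, -68, -19, -15], [-133, -91, -19, -20], [-167, -114, -19, -25], [-201, -138, -19, -30], [-235, -161, -19, -34], [-269, -184, -19, -34], [-300, -205, -19, -34], [-320, -219, -19, -34]], "claw": 60}}

```text
t: 0.93
ee_pos: [0.4009, 0.1884, 0.2501]
tcp_rot: [[-0.962, -0.271, 0.0], [-0.271, 0.962, -0.0], [0.0, -0.0, -1.0]]
ft_force: [-0.6, 1.4, -0.4]
finger_gap: 0.0601
```

```bash
python3 - <<'E'
from h import *
from bench import *
import go
d=get_image("wrist");cv2.imwrite("pics/w1.png",d["img"]);np.savez("w1.npz",**d)
print(d["origin"],d["orientation"],d["K"][0,0],d["distortion"])
go.plan(455.3,117.6,250,105.7)
E
```

```text
[0.3262 0.1682 0.3931] [[-0.2711 -0.9166 -0.294 ]
 [ 0.9626 -0.2585 -0.0816]
 [-0.0012 -0.3051  0.9523]] 333.037981901938 [0.0052 0.     0.     0.     0.    ]
t 0.9833 pos [402.5722 186.8637 249.9251] yaw 105.67417610202786 F [ 0.6598 -0.2758 -1.0713] gap 0.06002507557662367 SHIFT [-32.1 -80.9   0. ] spin -0.0
```

View pics/w1.png

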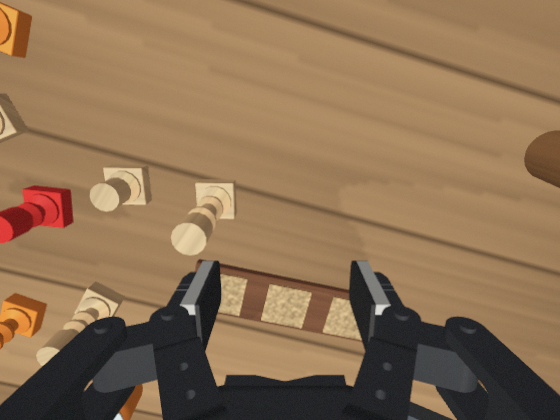

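The wrist view shows the tall stick at (205,215), two beads far apart, with the short one at (120,187) to its left.

```bash
cat > meas.py <<'E'
from h import *
def stick(w,x,y,h,name=""):
    m=(np.hypot(w[...,0]-x,w[...,1]-y)<.036)
    Q=w[m]; T=Q[abs(Q[:,2]-h)<.005]
    F=Q[abs(Q[:,2]-.02)<.004]
    c=cv2.minEnclosingCircle((T[:,:2]*1000).astype(np.float32)) if len(T)>5 else None
    r=cv2.minAreaRect((F[:,:2]*1000).astype(np.float32)) if len(F)>5 else None
    print(name,len(T),c,len(F),r)
E
python3 - <<'E'
from meas import *
for n in ["top0","scene0","w1"]:
    w=cloud(dict(np.load(n+".npz")));print(n)
    stick(w,.455,.118,.132,"tall");stick(w,.466,.016,.065,"short")
    m=(abs(w[...,0]-.572)<.08)&(abs(w[...,1]-.238)<.18)&(w[...,2]>.008)&(w[...,2]<.022)
    print("board",cv2.minAreaRect((w[m][:,:2]*1000).astype(np.float32)))
E
```

```text
top0
tall 206 ((454.99249267578125, 118.07159423828125), 14.961602210998535) 162 ((455.4194641113281, 118.88697814941406), (44.446861267089844, 41.958309173583984), 14.862890243530273)
short 165 ((466.04595947265625, 16.041584014892578), 14.747028350830078) 208 ((466.1686096191406, 16.1591854095459), (44.006675720214844, 43.78402328491211), 15.871114730834961)
board ((572.5386352539062, 238.41152954101562), (70.8974838256836, 249.9309844970703), 2.7740299701690674)
scene0
tall 96 ((454.82452392578125, 117.62004089355469), 16.16884994506836) 108 ((455.51824951171875, 115.60440063476562), (43.99489212036133, 46.61927032470703), 17.347103118896484)
short 100 ((467.3706970214844, 12.63200855255127), 15.97915267944336) 126 ((466.6604919433594, 12.353658676147461), (44.22236633300781, 44.31304931640625), 15.964747428894043)
board ((572.5421752929688, 235.86585998535156), (72.16688537597656, 253.39175415039062), 2.4909865856170654)
w1
tall 963 ((455.26513671875, 118.63391876220703), 15.572125434875488) 521 ((454.83624267578125, 118.71467590332031), (44.364627838134766, 44.234745025634766), 15.236355781555176)
short 704 ((465.7752380371094, 15.030835151672363), 15.373751640319824) 560 ((465.4765625, 15.278637886047363), (43.99327087402344, 44.37097930908203), 14.832826614379883)
board ((572.3617553710938, 233.1551971435547), (72.19189453125, 240.54107666015625), 2.624752998352051)
```

{"name": "arm_command", "arguments": {"series": [[-8, -20, 0, 0], [-17, -43, 0, 0], [-25, -64, 0, 0], [-32, -80, 0, 0], [-32, -80, 0, 0], [-32, -80, 0, 0]]}}

```text
t: 1.48
ee_pos: [0.4521, 0.1225, 0.2499]
tcp_rot: [[-0.962, -0.272, -0.001], [-0.272, 0.962, 0.0], [0.001, 0.0, -1.0]]
ft_force: [-0.5, 1.8, -0.4]
finger_gap: 0.06
```

```bash
python3 go.py 455.1 118.2 99 105.3
```

```text
t 1.4833 pos [452.0692 122.5143 249.9328] yaw 105.7643256151896 F [-0.4679  1.7667 -0.416 ] gap 0.060034662563922286 SHIFT [ -1.9  -5.  150.9] spin 0.5
```

{"name": "arm_command", "arguments": {"series": [[-2, -4.5, 20, 0], [-2, -4.5, 50, 0], [-2, -4.5, 80, 0], [-2, -4.5, 105, 0], [-2, -4.5, 125, 0], [-2, -4.5, 140, 0], [-2, -4.5, 151, 0], [-2, -4.5, 151, 0]]}}

```text
t: 2.15
ee_pos: [0.4533, 0.1198, 0.0975]
tcp_rot: [[-0.962, -0.274, -0.003], [-0.274, 0.962, -0.0], [0.003, 0.001, -1.0]]
ft_force: [-0.4, 0.1, 0.6]
finger_gap: 0.0603
```

{"name": "arm_command", "arguments": {"series": [[0, 0, 0, 0], [0, 0, 0, 0], [0, 0, 0, 0], [0, 0, 0, 0], [0, 0, 0, 0], [0, 0, 0, 0]], "claw": 20}}

```text
t: 2.65
ee_pos: [0.4557, 0.1193, 0.1003]
tcp_rot: [[-0.962, -0.273, 0.002], [-0.273, 0.962, 0.0], [-0.002, -0.0, -1.0]]
ft_force: [-1.1, -0.1, 6.7]
finger_gap: 0.0288
```

```bash
python3 go.py 455.1 118.2 252; python3 - <<'E'
from bench import *
import cv2
cv2.imwrite("pics/s2.png",get_image("scene")["img"][100:330,150:450])
E
```

```text
t 2.65 pos [455.7305 119.2843 100.3256] yaw 105.85175490831155 F [-1.14   -0.109   6.6529] gap 0.02878542254434344 SHIFT [   0.6   -0.9 -151.7] spin 0
```

View pics/s2.png

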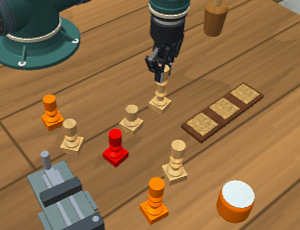

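{"name": "arm_command", "arguments": {"series": [[0, 0, -10, 0], [0, 0, -30, 0], [0, 0, -55, 0], [0, 0, -80, 0], [0, 0, -105, 0], [0, 0, -130, 0], [0, 0, -145, 0], [0, 0, -150, 0], [0, 0, -150, 0]]}}

```text
t: 3.45
ee_pos: [0.4556, 0.1192, 0.2503]
tcp_rot: [[-0.962, -0.273, 0.002], [-0.273, 0.962, 0.0], [-0.002, -0.0, -1.0]]
ft_force: [-1.0, -0.2, -1.4]
finger_gap: 0.0284
```

```bash
python3 go.py 610 -243.6 252 82.5
```

```text
t 3.45 pos [455.6446 119.1892 250.3408] yaw 105.85047169813448 F [-0.9566 -0.186  -1.3837] gap 0.02843180480029979 SHIFT [ -49.4 -391.2   -1.4] spin 23.4
```

{"name": "arm_command", "arguments": {"series": [[-2, -15, 0, 1], [-5, -40, 0, 3], [-9, -68, 0, 6], [-13, -100, 0, 9], [-17, -132, 0, 12], [-21, -164, 0, 15], [-25, -196, 0, 18], [-28, -220, 0, 21], [-30, -235, 0, 23], [-31, -243, 0, 23]]}}

```text
t: 4.28
ee_pos: [0.5516, -0.1076, 0.248]
tcp_rot: [[-0.992, 0.127, -0.002], [0.127, 0.992, 0.0], [0.002, 0.0, -1.0]]
ft_force: [-0.4, -0.2, -1.0]
finger_gap: 0.0284
```

```bash
python3 go.py 610 -243.6 252 82.6
```

```text
t 4.2833 pos [ 551.5652 -107.595   247.9684] yaw 82.6783575384744 F [-0.3773 -0.1832 -1.0082] gap 0.028421498849662327 SHIFT [ -75.3 -127.4   -4.2] spin 0.1
```

{"name": "arm_command", "arguments": {"series": [[-10, -18, -2, 0], [-25, -43, -3, 0], [-40, -69, -3, 0], [-55, -95, -3, 0], [-67, -114, -3, 0], [-74, -125, -3, 0], [-75, -127, -3, 0], [-75, -127, -3, 0], [-75, -127, -3, 0]]}}

```text
t: 5.03
ee_pos: [0.6097, -0.2403, 0.2522]
tcp_rot: [[-0.992, 0.123, -0.0], [0.123, 0.992, 0.001], [0.001, 0.0, -1.0]]
ft_force: [-0.7, -0.3, 0.3]
finger_gap: 0.0286
```

```bash
python3 - <<'E'
from h import *
from bench import *
import go
go.plan(610,-243.6,135.5,82.7)
for n in ["wrist","top"]:
    d=get_image(n);cv2.imwrite(f"pics/{n}3.png",d["img"]);np.savez(n+"3.npz",**d)
E
```

```text
t 5.0333 pos [ 609.697  -240.2826  252.1641] yaw 82.92798074659952 F [-0.7152 -0.3199  0.2737] gap 0.028603333124727737 SHIFT [ -0.8  -3.3 116.7] spin 0.2
```

View pics/wrist3.png

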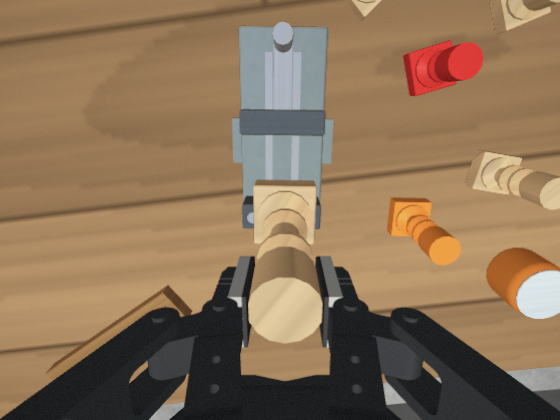

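View pics/top3.png

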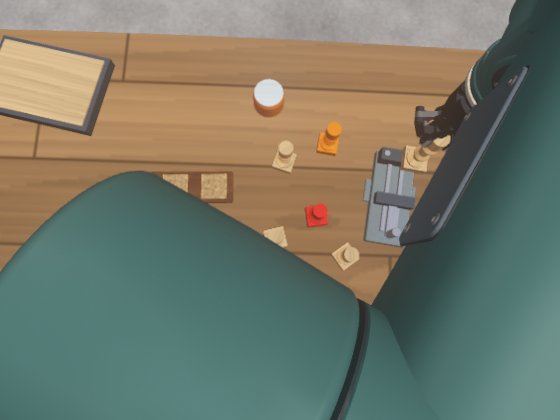

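The foot (285,195) looks parallel to the vise. I'll check the vise position in the wrist depth data.

```bash
python3 - <<'E'
from h import *
w=cloud(dict(np.load("wrist3.npz")))
def r(m):
    Q=w[m];print(len(Q),cv2.minAreaRect((Q[:,:2]*1000).astype(np.float32)),Q[:,2].mean())
U=np.arange(560)[None,:]+0*np.arange(420)[:,None];V=np.arange(420)[:,None]+0*U
near=(abs(w[...,2]-.06)<.005)
r(near&(V<140)&(U>225)&(U<340)&(V>95))
r(near&(V>185)&(V<240)&(U>225)&(U<340))
r((abs(w[...,2]-.091)<.005)&(V<60)&(U>260)&(U<310))
r((w[...,2]>.165)&(w[...,2]<.177)&(V>150)&(V<250)&(U>240)&(U<330))
r((abs(w[...,2]-.034)<.004)&(U>225)&(U<340)&(V<220))
E
```

```text
2157 ((551.6732788085938, -235.4615936279297), (83.99402618408203, 24.013011932373047), 82.22917175292969) 0.060094434522665906
419 ((647.375244140625, -248.49229431152344), (83.7410888671875, 27.243202209472656), 82.4162826538086) 0.06039009151489124
414 ((479.9161071777344, -225.45620727539062), (16.791845321655273, 17.33106231689453), 33.83264923095703) 0.09200702493410806
1636 ((608.5116577148438, -239.878173828125), (44.348976135253906, 43.70597839355469), 81.56561279296875) 0.17244581179872603
1613 ((560.6461791992188, -236.31544494628906), (82.75321197509766, 150.326171875), 81.88314056396484) 0.03422423901489202
```

{"name": "arm_command", "arguments": {"series": [[-2, -3, 10, -0.6], [-2, -3, 30, -0.6], [-2, -3, 52, -0.6], [-2, -3, 72, -0.6], [-2, -3, 90, -0.6], [-2, -3, 102, -0.6], [-2, -3, 110, -0.6], [-2, -3, 114, -0.6], [-2, -3, 116, -0.6], [-2, -3, 117.5, -0.6]]}}

```text
t: 5.97
ee_pos: [0.6118, -0.2448, 0.1351]
tcp_rot: [[-0.994, 0.114, 0.001], [0.114, 0.994, -0.0], [-0.001, -0.0, -1.0]]
ft_force: [0.4, 0.6, -0.4]
finger_gap: 0.0287
```

{"name": "arm_command", "arguments": {"series": [[0, 0, 0, 0], [0, 0, 0, 0], [0, 0, 0, 0]]}}

```text
t: 6.22
ee_pos: [0.6118, -0.2449, 0.1353]
tcp_rot: [[-0.993, 0.114, 0.001], [0.114, 0.993, -0.0], [-0.001, -0.0, -1.0]]
ft_force: [0.3, -0.1, -1.0]
finger_gap: 0.0283
```

{"name": "arm_command", "arguments": {"series": [[0, 0, 0.7, 0], [0, 0, 1, 0], [0, 0, 1, 0]]}}

```text
t: 6.47
ee_pos: [0.6119, -0.2449, 0.1344]
tcp_rot: [[-0.993, 0.114, 0.001], [0.114, 0.993, -0.0], [-0.001, -0.0, -1.0]]
ft_force: [0.4, 0.6, 4.7]
finger_gap: 0.0284
```

{"name": "arm_command", "arguments": {"series": [[0, 0, 0, 0], [0, 0, 0, 0], [0, 0, 0, 0], [0, 0, 0, 0]], "claw": 50}}

```text
t: 6.8
ee_pos: [0.6116, -0.2448, 0.1337]
tcp_rot: [[-0.993, 0.114, -0.0], [0.114, 0.993, 0.0], [0.0, 0.0, -1.0]]
ft_force: [-0.2, -1.2, 0.6]
finger_gap: 0.0497
```

{"name": "arm_command", "arguments": {"series": [[0, 0, -10, 0], [0, 0, -30, 0], [0, 0, -55, 0], [0, 0, -80, 0], [0, 0, -90, 0], [30, 0, -90, 0], [60, 0, -90, 0], [90, 0, -90, 0], [100, 0, -90, 0], [100, 0, -90, 0]]}}

```text
t: 7.63
ee_pos: [0.5104, -0.2331, 0.2253]
tcp_rot: [[-0.993, 0.115, 0.001], [0.115, 0.993, -0.001], [-0.001, -0.001, -1.0]]
ft_force: [-0.5, -0.0, -0.3]
finger_gap: 0.05
```

```bash
python3 - <<'E'
from h import *
from bench import *
import go
go.plan(479.9,-225.6,60,82.2)
for n in ["wrist","top"]:
    d=get_image(n);cv2.imwrite(f"pics/{n}4.png",d["img"]);np.savez(n+"4.npz",**d)
E
```

```text
t 7.6333 pos [ 510.3672 -233.0685  225.2684] yaw 83.40218603038592 F [-0.4846 -0.0266 -0.3037] gap 0.049995529047677206 SHIFT [ 31.2   4.  165.2] spin 1.2
```

View pics/wrist4.png

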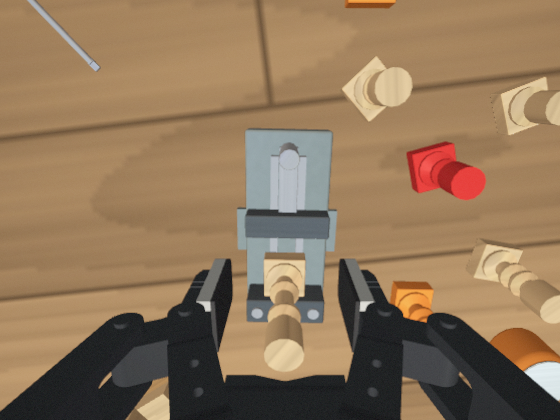

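{"name": "arm_command", "arguments": {"series": [[10, 1, 20, 1], [25, 3, 50, 1], [31, 4, 80, 1], [31, 4, 110, 1], [31, 4, 135, 1], [31, 4, 150, 1], [31, 4, 160, 1], [31, 4, 165, 1], [31, 4, 165, 1]]}}

```text
t: 8.48
ee_pos: [0.4824, -0.2258, 0.0578]
tcp_rot: [[-0.991, 0.131, -0.001], [0.131, 0.991, 0.001], [0.001, 0.001, -1.0]]
ft_force: [-0.6, 0.2, 0.1]
finger_gap: 0.0498
```

{"name": "arm_command", "arguments": {"series": [[0, 0, 0, 0], [0, 0, 0, 0], [0, 0, 0, 0], [0, 0, 0, 0], [0, 0, 0, 0], [0, 0, 0, 0]], "claw": 8}}

```text
t: 8.98
ee_pos: [0.4825, -0.2264, 0.0596]
tcp_rot: [[-0.991, 0.131, 0.001], [0.131, 0.991, -0.001], [-0.002, -0.001, -1.0]]
ft_force: [-0.7, -0.9, 6.7]
finger_gap: 0.0166
```

```bash
python3 go.py 505 -229 60 82.2
```

```text
t 8.9833 pos [ 482.4987 -226.38     59.6362] yaw 82.4437365618782 F [-0.653  -0.9376  6.7226] gap 0.0166120636259616 SHIFT [-22.7   0.4  -0.3] spin 0.2
```

{"name": "arm_command", "arguments": {"series": [[-2, 0, 0, 0], [-4, 0, 0, 0], [-6, 0, 0, 0], [-8, 0, 0, 0], [-10, 0, 0, 0], [-12, 0, 0, 0], [-14, 0, 0, 0], [-16, 0, 0, 0], [-18, 0, 0, 0], [-20, 0, 0, 0]]}}

```text
t: 9.82
ee_pos: [0.5018, -0.229, 0.0597]
tcp_rot: [[-0.991, 0.132, 0.0], [0.132, 0.991, -0.001], [-0.0, -0.001, -1.0]]
ft_force: [-5.1, -3.2, 8.5]
finger_gap: 0.0166
```

{"name": "arm_command", "arguments": {"series": [[-1, 0, 0, 0], [-2, 0, 0, 0], [-3, 0, 0, 0], [-4, 0, 0, 0], [-4, 0, 0, 0]]}}

```text
t: 10.23
ee_pos: [0.5059, -0.2296, 0.0597]
tcp_rot: [[-0.991, 0.132, 0.001], [0.132, 0.991, -0.001], [-0.001, -0.001, -1.0]]
ft_force: [-3.5, -2.4, 7.6]
finger_gap: 0.0167
```

{"name": "arm_command", "arguments": {"series": [[-1, 0, 0, 0], [-2, 0, 0, 0], [-2, 0, 0, 0]]}}

```text
t: 10.48
ee_pos: [0.5079, -0.2299, 0.0597]
tcp_rot: [[-0.991, 0.132, 0.001], [0.132, 0.991, -0.001], [-0.001, -0.001, -1.0]]
ft_force: [-3.2, -1.4, 9.4]
finger_gap: 0.0167
```

```bash
python3 - <<'E'
from h import *
from bench import *
import go
go.plan(505,-229,60,82.2)
d=get_image("wrist");cv2.imwrite("pics/w5.png",d["img"]);np.savez("w5.npz",**d)
E
```

```text
t 10.4833 pos [ 507.857  -229.8568   59.6743] yaw 82.433246767612 F [-3.2191 -1.4265  9.3771] gap 0.016667602477602253 SHIFT [ 2.9  0.5 -0.3] spin 0.2
```

View pics/w5.png

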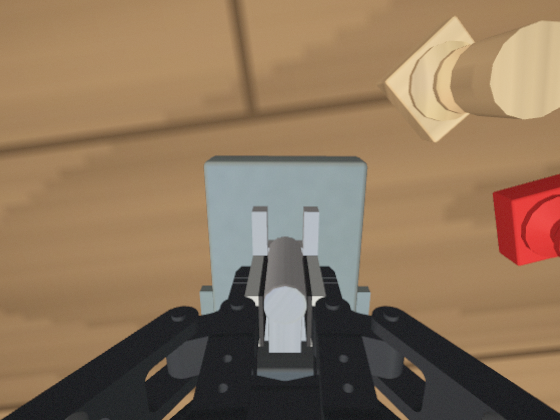

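{"name": "arm_command", "arguments": {"series": [[-0.5, 0, 0, 0], [-1, 0, 0, 0], [-1, 0, 0, 0]]}}

```text
t: 10.78
ee_pos: [0.5087, -0.23, 0.0597]
tcp_rot: [[-0.991, 0.132, 0.0], [0.132, 0.991, -0.001], [-0.001, -0.001, -1.0]]
ft_force: [-4.5, -2.7, 8.5]
finger_gap: 0.016
```

{"name": "arm_command", "arguments": {"series": [[-0.5, 0, 0, 0], [-1, 0, 0, 0], [-1, 0, 0, 0]]}}

```text
t: 11.03
ee_pos: [0.5097, -0.2301, 0.0597]
tcp_rot: [[-0.991, 0.132, 0.0], [0.132, 0.991, -0.001], [-0.001, -0.001, -1.0]]
ft_force: [-4.4, -2.2, 8.8]
finger_gap: 0.0168
```

{"name": "arm_command", "arguments": {"series": [[-0.5, 0, 0, 0], [-1, 0, 0, 0], [-1, 0, 0, 0]]}}

```text
t: 11.28
ee_pos: [0.5099, -0.2301, 0.0596]
tcp_rot: [[-0.991, 0.132, -0.001], [0.132, 0.991, -0.001], [0.001, -0.002, -1.0]]
ft_force: [-9.4, -3.1, 11.7]
finger_gap: 0.0165
```

{"name": "arm_command", "arguments": {"series": [[-0.5, 0, 0, 0], [-1, 0, 0, 0], [-1, 0, 0, 0]]}}

```text
t: 11.53
ee_pos: [0.5099, -0.2301, 0.0596]
tcp_rot: [[-0.991, 0.132, -0.003], [0.132, 0.991, -0.001], [0.003, -0.002, -1.0]]
ft_force: [-16.0, -2.7, 16.7]
finger_gap: 0.0161
```

```bash
python3 - <<'E'
from h import *
from bench import *
for n in ["top","scene"]:
    d=get_image(n);cv2.imwrite(f"pics/{n}6.png",d["img"]);np.savez(n+"6.npz",**d)
im=cv2.imread("pics/scene6.png");cv2.imwrite("pics/s6c.png",cv2.resize(im[220:370,150:300],None,fx=4,fy=4))
E
```

```text
(no output)
```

View pics/s6c.png

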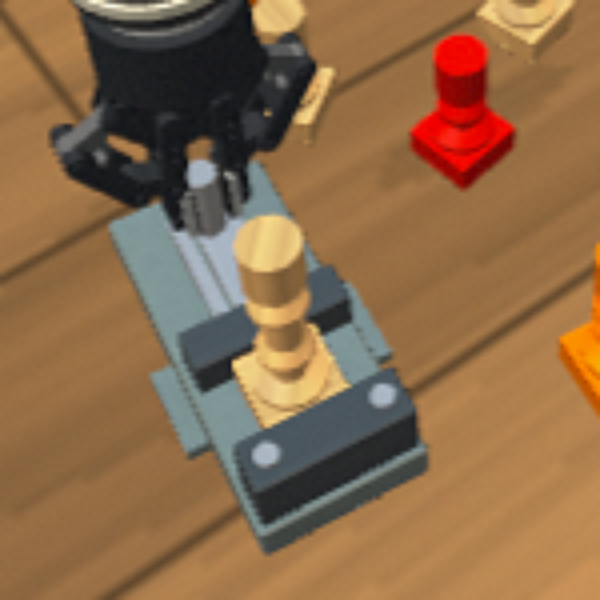

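The force rises with no further travel, and the scene view shows the foot clamped square between the jaws. Releasing.

{"name": "arm_command", "arguments": {"series": [[0, 0, 0, 0], [0, 0, 0, 0], [0, 0, 0, 0], [0, 0, 0, 0]], "claw": 50}}

```text
t: 11.97
ee_pos: [0.5118, -0.2298, 0.0589]
tcp_rot: [[-0.991, 0.131, 0.0], [0.131, 0.991, 0.0], [-0.0, 0.0, -1.0]]
ft_force: [0.4, 0.3, 1.4]
finger_gap: 0.0498
```

{"name": "arm_command", "arguments": {"series": [[0, 0, -10, 0], [0, 0, -30, 0], [0, 0, -60, 0], [0, 0, -90, 0], [0, 0, -120, 0], [0, 0, -140, 0], [0, 0, -150, 0], [0, 0, -150, 0]]}}

```text
t: 12.63
ee_pos: [0.5125, -0.2302, 0.2118]
tcp_rot: [[-0.991, 0.131, 0.004], [0.131, 0.991, -0.002], [-0.004, -0.002, -1.0]]
ft_force: [0.5, -0.4, 0.9]
finger_gap: 0.05
```

```bash
python3 - <<'E'
from h import *
from bench import *
import go
from scipy.ndimage import label
d=get_image("wrist");cv2.imwrite("pics/w7.png",d["img"]);np.savez("w7.npz",**d)
w=cloud(d)
P=w
for lo,hi in [(.056,.064),(.088,.096),(.05,.0555)]:
    m=(P[...,2]>lo)&(P[...,2]<hi)&(abs(w[...,1]+.24)<.08)&(w[...,0]>.45)&(w[...,0]<.68)
    L,k=label(m)
    for i in range(1,k+1):
        if (L==i).sum()>60:
            Q=P[L==i]; r=cv2.minAreaRect((Q[:,:2]*1000).astype(np.float32)); print(lo,len(Q),r,Q[:,2].mean())
go.plan(640,0,220,105)
E
```

```text
0.056 1960 ((578.5067138671875, -239.05027770996094), (83.63258361816406, 24.231901168823242), 82.36554718017578) 0.05991213563475284
0.056 570 ((608.086181640625, -244.83062744140625), (37.475521087646484, 29.143205642700195), 80.9588623046875) 0.06011054600342472
0.056 566 ((644.0242919921875, -276.10284423828125), (28.692995071411133, 28.298076629638672), 82.63079071044922) 0.06026327413330961
0.056 661 ((650.5646362304688, -223.25889587402344), (32.847469329833984, 27.739776611328125), 81.23554229736328) 0.0601777500530833
0.088 359 ((506.62176513671875, -229.1359100341797), (17.037992477416992, 17.11205291748047), 6.8207597732543945) 0.09193635426156736
0.088 167 ((608.3692016601562, -244.8665771484375), (21.825014114379883, 14.922202110290527), 73.79485321044922) 0.09082820903473202
0.05 201 ((567.05322265625, -237.71957397460938), (82.75751495361328, 1.4705181121826172), 82.13194274902344) 0.05282310759850459
0.05 569 ((614.5123901367188, -245.45828247070312), (83.48269653320312, 44.34115219116211), 83.97380828857422) 0.053854157469051436
t 12.6833 pos [ 512.0984 -229.9879  210.0576] yaw 82.45333984713012 F [ 0.4387  0.7477 -0.7411] gap 0.049898047164268516 SHIFT [-96.6 244.8 -10. ] spin -22.5
```

View pics/w7.png

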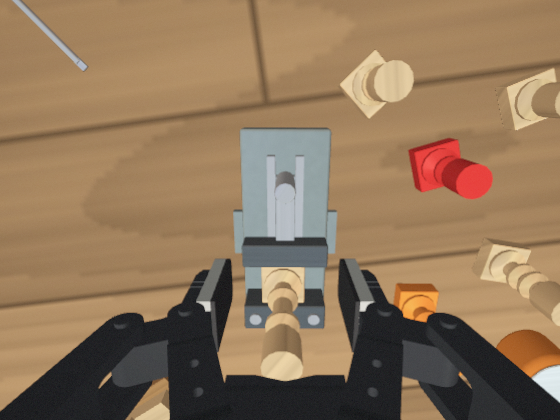

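The jaw moved 27 mm to a gap of about 44 mm, and the stick is clamped at (285,285). Next is stick_high at (640,1).

{"name": "arm_command", "arguments": {"series": [[-8, 20, -5, 0], [-20, 50, -10, 0], [-33, 85, -10, 0], [-46, 118, -10, 0], [-59, 150, -10, 0], [-72, 182, -10, 0], [-84, 213, -10, 0], [-93, 235, -10, 0], [-97, 245, -10, 0], [-97, 245, -10, 0]]}}

```text
t: 13.52
ee_pos: [0.6403, 0.0022, 0.2174]
tcp_rot: [[-0.992, 0.129, -0.002], [0.129, 0.992, 0.0], [0.002, 0.0, -1.0]]
ft_force: [0.8, 0.8, 0.5]
finger_gap: 0.05
```

{"name": "arm_command", "arguments": {"series": [[0, 0, 0, 0], [0, 0, 0, 0]]}}

```text
t: 13.68
ee_pos: [0.6394, -0.0006, 0.2184]
tcp_rot: [[-0.991, 0.132, -0.001], [0.132, 0.991, -0.0], [0.001, -0.0, -1.0]]
ft_force: [0.2, -0.9, 0.7]
finger_gap: 0.0502
```

```bash
python3 - <<'E'
from meas import *
from bench import *
import go
d=get_image("wrist");w=cloud(d);stick(w,.640,.001,.107,"high")
go.plan(640.3,1.2,75,82.4)
E
```

```text
high 1074 ((640.3173217773438, 0.7892557382583618), 15.11390495300293) 583 ((639.9811401367188, 0.6061172485351562), (43.96250534057617, 44.15325927734375), 73.19247436523438)
t 13.7333 pos [639.4562  -0.8534 218.6697] yaw 82.37827973035317 F [0.1077 0.5548 0.9195] gap 0.05047208196073791 SHIFT [ -0.6   2.2 143.7] spin -0.0
```

{"name": "arm_command", "arguments": {"series": [[-0.7, 1.7, 15, 0], [-0.7, 1.7, 40, 0], [-0.7, 1.7, 70, 0], [-0.7, 1.7, 98, 0], [-0.7, 1.7, 120, 0], [-0.7, 1.7, 135, 0], [-0.7, 1.7, 143, 0], [-0.7, 1.7, 143, 0], [-0.7, 1.7, 143, 0]]}}

```text
t: 14.48
ee_pos: [0.6409, 0.0013, 0.0764]
tcp_rot: [[-0.991, 0.132, 0.0], [0.132, 0.991, -0.0], [-0.0, -0.0, -1.0]]
ft_force: [-0.5, -0.8, 0.4]
finger_gap: 0.05
```

{"name": "arm_command", "arguments": {"series": [[0, 0, 0, 0], [0, 0, 0, 0], [0, 0, 0, 0], [0, 0, 0, 0], [0, 0, 0, 0], [0, 0, 0, 0]], "claw": 20}}

```text
t: 14.98
ee_pos: [0.6416, 0.0015, 0.0772]
tcp_rot: [[-0.991, 0.132, 0.002], [0.132, 0.991, -0.001], [-0.002, -0.001, -1.0]]
ft_force: [-1.2, -1.9, 6.4]
finger_gap: 0.0286
```

{"name": "arm_command", "arguments": {"series": [[0, 0, -10, 0], [0, 0, -30, 0], [0, 0, -55, 0], [0, 0, -75, 0], [0, 0, -80, 0], [0, 0, -80, 0]]}}

```text
t: 15.48
ee_pos: [0.6418, 0.0019, 0.1578]
tcp_rot: [[-0.991, 0.131, 0.003], [0.131, 0.991, -0.0], [-0.003, 0.0, -1.0]]
ft_force: [0.2, -0.3, -1.1]
finger_gap: 0.0284
```

```bash
python3 go.py 576.6 152.8 160
```

```text
t 15.4833 pos [641.7766   1.863  157.7843] yaw 82.451968318316 F [ 0.2341 -0.3143 -1.0579] gap 0.028437543685034945 SHIFT [ 84.4 141.1  -2.5] spin 0
```

{"name": "arm_command", "arguments": {"series": [[8, 14, 0, 0], [20, 34, 0, 0], [34, 58, 0, 0], [48, 82, 0, 0], [62, 106, 0, 0], [74, 125, 0, 0], [81, 137, 0, 0], [83.5, 141, 0, 0], [83.5, 141, 0, 0], [83.5, 141, 0, 0]]}}

```text
t: 16.32
ee_pos: [0.5769, 0.1522, 0.1554]
tcp_rot: [[-0.991, 0.132, -0.0], [0.132, 0.991, -0.0], [0.0, -0.0, -1.0]]
ft_force: [0.3, 0.3, -1.6]
finger_gap: 0.0291
```

```bash
python3 - <<'E'
from meas import *
from bench import *
import go
d=get_image("wrist");cv2.imwrite("pics/w8.png",d["img"]);w=cloud(d)
m=(abs(w[...,0]-.572)<.08)&(abs(w[...,1]-.238)<.18)&(w[...,2]>.008)&(w[...,2]<.022)
print("board",cv2.minAreaRect((w[m][:,:2]*1000).astype(np.float32)))
go.plan(577.5,152.8,94.5)
E
```

```text
board ((572.2749633789062, 238.3270721435547), (70.12589263916016, 250.62765502929688), 2.6441550254821777)
t 16.3667 pos [577.0713 151.8381 155.4801] yaw 82.4101387244804 F [ 0.5639 -1.3717 -1.1579] gap 0.02851893705873657 SHIFT [-0.3  1.  61. ] spin 0
```

View pics/w8.png

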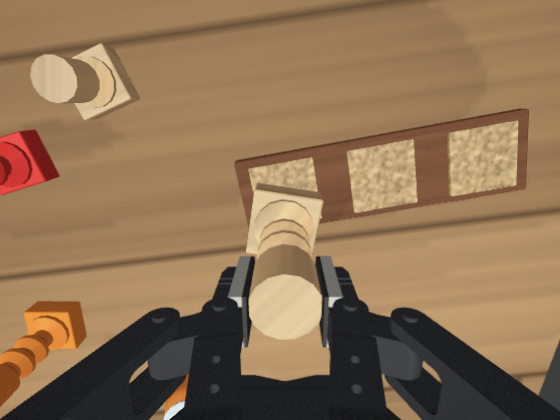

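{"name": "arm_command", "arguments": {"series": [[0, 1.5, 10, 0], [0, 1.5, 25, 0], [0, 1.5, 40, 0], [0, 1.5, 50, 0], [0, 1.5, 56, 0], [0, 1.5, 59, 0], [0, 1.5, 60.5, 0], [0, 1.5, 60.5, 0], [0, 1.5, 60.5, 0]]}}

```text
t: 17.12
ee_pos: [0.5772, 0.1542, 0.0958]
tcp_rot: [[-0.991, 0.131, 0.001], [0.131, 0.991, 0.0], [-0.001, 0.0, -1.0]]
ft_force: [0.4, -0.0, -1.4]
finger_gap: 0.0283
```

{"name": "arm_command", "arguments": {"series": [[0, 0, 0.5, 0], [0, 0, 1, 0], [0, 0, 1, 0]]}}

```text
t: 17.37
ee_pos: [0.5769, 0.1542, 0.0944]
tcp_rot: [[-0.991, 0.131, 0.0], [0.131, 0.991, 0.0], [-0.0, 0.0, -1.0]]
ft_force: [-0.8, 0.2, -1.1]
finger_gap: 0.0284
```

Nearly in contact; I'll go 0.6 mm lower and release.

{"name": "arm_command", "arguments": {"series": [[0, 0, 0.6, 0], [0, 0, 0.6, 0]]}}

```text
t: 17.53
ee_pos: [0.5771, 0.1542, 0.0942]
tcp_rot: [[-0.991, 0.131, 0.001], [0.131, 0.991, -0.0], [-0.001, 0.0, -1.0]]
ft_force: [-0.8, -0.7, 5.0]
finger_gap: 0.0284
```

{"name": "arm_command", "arguments": {"series": [[0, 0, 0, 0], [0, 0, 0, 0], [0, 0, 0, 0], [0, 0, 0, 0]], "claw": 50}}

```text
t: 17.87
ee_pos: [0.5769, 0.1541, 0.0936]
tcp_rot: [[-0.991, 0.131, -0.0], [0.131, 0.991, 0.0], [0.0, 0.0, -1.0]]
ft_force: [-0.4, 0.1, -0.9]
finger_gap: 0.0502
```

{"name": "arm_command", "arguments": {"series": [[0, 0, -10, 0], [0, 0, -30, 0], [0, 0, -60, 0], [0, 0, -85, 0], [0, 0, -100, 0], [0, 0, -105, 0], [0, 0, -105, 0]]}}

```text
t: 18.45
ee_pos: [0.5774, 0.1542, 0.2]
tcp_rot: [[-0.991, 0.131, 0.002], [0.131, 0.991, 0.0], [-0.002, 0.001, -1.0]]
ft_force: [-0.9, 0.3, -0.7]
finger_gap: 0.05
```

```bash
python3 go.py 432.5 -136 200
```

```text
t 18.45 pos [577.411  154.2185 200.0445] yaw 82.45017048850518 F [-0.9395  0.3304 -0.6542] gap 0.0500392078014073 SHIFT [ 105.5 -306.7   -0.4] spin 0
```

{"name": "arm_command", "arguments": {"series": [[8, -22, 0, 0], [19, -55, 0, 0], [31, -90, 0, 0], [43, -125, 0, 0], [55, -160, 0, 0], [67, -195, 0, 0], [79, -230, 0, 0], [91, -265, 0, 0], [101, -295, 0, 0], [105, -307, 0, 0]]}}

```text
t: 19.28
ee_pos: [0.4303, -0.1387, 0.1977]
tcp_rot: [[-0.991, 0.134, -0.002], [0.134, 0.991, 0.0], [0.002, -0.0, -1.0]]
ft_force: [0.6, 0.4, -0.1]
finger_gap: 0.0498
```

{"name": "arm_command", "arguments": {"series": [[0, 0, 0, 0], [0, 0, 0, 0], [0, 0, 0, 0]]}}

```text
t: 19.53
ee_pos: [0.4324, -0.1358, 0.1981]
tcp_rot: [[-0.991, 0.131, -0.001], [0.131, 0.991, 0.001], [0.001, 0.001, -1.0]]
ft_force: [-0.3, 0.4, -0.5]
finger_gap: 0.0498
```

```bash
python3 - <<'E'
from meas import *
from bench import *
import go
d=get_image("wrist");w=cloud(d);stick(w,.4325,-.136,.085,"low")
go.plan(432.5,-136.5,54)
E
```

```text
low 1068 ((432.19757080078125, -136.7126922607422), 15.098514556884766) 667 ((432.1426086425781, -136.86793518066406), (44.06703567504883, 44.37096405029297), 36.432273864746094)
t 19.5833 pos [ 432.5515 -135.5652  198.2255] yaw 82.49987338469026 F [ 0.3741 -0.239   0.3685] gap 0.05025245876656792 SHIFT [ -0.2  -1.  144.2] spin 0
```

{"name": "arm_command", "arguments": {"series": [[0, -1, 15, 0], [0, -1, 40, 0], [0, -1, 70, 0], [0, -1, 98, 0], [0, -1, 120, 0], [0, -1, 135, 0], [0, -1, 143, 0], [0, -1, 143, 0], [0, -1, 143, 0]]}}

```text
t: 20.33
ee_pos: [0.4326, -0.137, 0.056]
tcp_rot: [[-0.991, 0.13, -0.0], [0.13, 0.991, 0.0], [0.0, 0.0, -1.0]]
ft_force: [-0.1, 0.2, 0.6]
finger_gap: 0.0503
```

{"name": "arm_command", "arguments": {"series": [[0, 0, 0, 0], [0, 0, 0, 0], [0, 0, 0, 0], [0, 0, 0, 0], [0, 0, 0, 0], [0, 0, 0, 0]], "claw": 20}}

```text
t: 20.83
ee_pos: [0.4331, -0.1376, 0.0568]
tcp_rot: [[-0.991, 0.131, 0.002], [0.131, 0.991, -0.001], [-0.002, -0.0, -1.0]]
ft_force: [-0.3, 1.8, 6.4]
finger_gap: 0.0282
```

{"name": "arm_command", "arguments": {"series": [[0, 0, -10, 0], [0, 0, -30, 0], [0, 0, -60, 0], [0, 0, -90, 0], [0, 0, -120, 0], [0, 0, -140, 0], [0, 0, -150, 0], [0, 0, -150, 0]]}}

```text
t: 21.5
ee_pos: [0.4333, -0.1379, 0.2084]
tcp_rot: [[-0.991, 0.131, 0.004], [0.131, 0.991, -0.002], [-0.004, -0.002, -1.0]]
ft_force: [-1.0, 0.1, -0.6]
finger_gap: 0.0285
```

```bash
python3 go.py 572.3 238.3 200
```

```text
t 21.5 pos [ 433.3344 -137.904   208.4342] yaw 82.44949537572812 F [-1.0341  0.0609 -0.5983] gap 0.028472839952285018 SHIFT [-88.3 391.2   8.2] spin 0
```

{"name": "arm_command", "arguments": {"series": [[-4, 18, 0, 0], [-10, 45, 0, 0], [-18, 80, 0, 0], [-26, 115, 0, 0], [-34, 150, 0, 0], [-42, 185, 0, 0], [-50, 220, 0, 0], [-58, 255, 0, 0], [-66, 290, 0, 0], [-72, 320, 0, 0]]}}

```text
t: 22.33
ee_pos: [0.5459, 0.1727, 0.2049]
tcp_rot: [[-0.991, 0.131, -0.0], [0.131, 0.991, 0.0], [0.0, -0.0, -1.0]]
ft_force: [0.4, -0.4, -1.1]
finger_gap: 0.0282
```

{"name": "arm_command", "arguments": {"series": [[-7, 30, 0, 0], [-13, 55, 0, 0], [-15, 68, 0, 0], [-16, 71, 0, 0], [-16, 71, 0, 0], [-16, 71, 0, 0]]}}

```text
t: 22.83
ee_pos: [0.5706, 0.2377, 0.2055]
tcp_rot: [[-0.991, 0.132, -0.0], [0.132, 0.991, -0.0], [0.0, -0.0, -1.0]]
ft_force: [0.1, 0.6, -0.9]
finger_gap: 0.0283
```

```bash
python3 - <<'E'
from meas import *
from bench import *
import go
d=get_image("wrist");cv2.imwrite("pics/w9.png",d["img"]);w=cloud(d)
m=(abs(w[...,0]-.572)<.08)&(abs(w[...,1]-.238)<.18)&(w[...,2]>.008)&(w[...,2]<.015)
print("board",cv2.minAreaRect((w[m][:,:2]*1000).astype(np.float32)))
stick(w,.5765,.154,.124,"high")
go.plan(573.2,238.0,75)
E
```

```text
board ((572.092041015625, 238.28884887695312), (70.14045715332031, 249.5655517578125), 2.6335928440093994)
high 1316 ((575.6890258789062, 153.30303955078125), 15.309048652648926) 683 ((575.8106079101562, 153.398193359375), (55.51997756958008, 56.16690444946289), 2.191464424133301)
t 22.8833 pos [570.6214 237.5069 205.7342] yaw 82.39729733328028 F [ 0.6155 -0.1157 -0.7325] gap 0.028479662060117584 SHIFT [ -2.5   0.9 130.7] spin 0
```

View pics/w9.png

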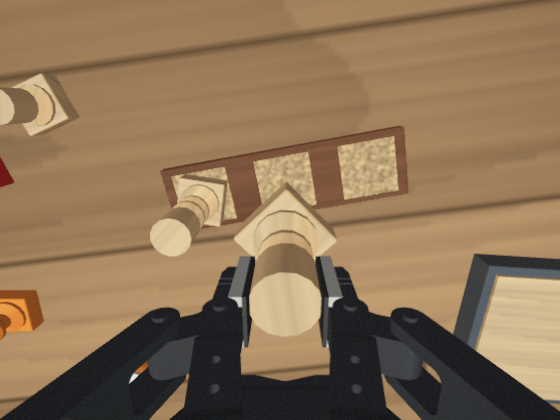

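stick_high sits centred on the right-hand pad (200,200), within 1 mm. Lowering stick_low onto the middle pad.

{"name": "arm_command", "arguments": {"series": [[-2.5, 0.9, 15, 0], [-2.5, 0.9, 40, 0], [-2.5, 0.9, 70, 0], [-2.5, 0.9, 95, 0], [-2.5, 0.9, 113, 0], [-2.5, 0.9, 124, 0], [-2.5, 0.9, 129, 0], [-2.5, 0.9, 131, 0], [-2.5, 0.9, 131, 0], [-2.5, 0.9, 131, 0]]}}

```text
t: 23.72
ee_pos: [0.574, 0.239, 0.0756]
tcp_rot: [[-0.991, 0.132, 0.001], [0.132, 0.991, 0.0], [-0.001, 0.0, -1.0]]
ft_force: [-0.0, -0.2, -0.5]
finger_gap: 0.0283
```

{"name": "arm_command", "arguments": {"series": [[0, 0, 0.4, 0], [0, 0, 0.8, 0], [0, 0, 0.8, 0]]}}

```text
t: 23.97
ee_pos: [0.5737, 0.2393, 0.0743]
tcp_rot: [[-0.991, 0.131, 0.001], [0.131, 0.991, 0.0], [-0.001, 0.0, -1.0]]
ft_force: [0.1, 0.5, -1.3]
finger_gap: 0.0285
```

{"name": "arm_command", "arguments": {"series": [[0, 0, 0.8, 0], [0, 0, 0.8, 0]]}}

```text
t: 24.13
ee_pos: [0.5738, 0.2394, 0.0738]
tcp_rot: [[-0.991, 0.131, 0.001], [0.131, 0.991, 0.0], [-0.001, 0.0, -1.0]]
ft_force: [-3.0, 0.4, 6.8]
finger_gap: 0.0284
```

{"name": "arm_command", "arguments": {"series": [[0, 0, 0, 0], [0, 0, 0, 0], [0, 0, 0, 0], [0, 0, 0, 0]], "claw": 50}}

```text
t: 24.47
ee_pos: [0.5735, 0.2392, 0.073]
tcp_rot: [[-0.991, 0.131, -0.0], [0.131, 0.991, -0.0], [0.0, -0.0, -1.0]]
ft_force: [0.0, -0.0, 0.6]
finger_gap: 0.0499
```

{"name": "arm_command", "arguments": {"series": [[0, 0, -10, 0], [0, 0, -30, 0], [0, 0, -60, 0], [0, 0, -90, 0], [0, 0, -110, 0], [0, 0, -120, 0], [0, 0, -120, 0]]}}

```text
t: 25.05
ee_pos: [0.5744, 0.2395, 0.1955]
tcp_rot: [[-0.991, 0.131, 0.003], [0.131, 0.991, 0.001], [-0.003, 0.001, -1.0]]
ft_force: [0.4, 0.9, -0.5]
finger_gap: 0.0504
```

```bash
python3 go.py 466 15 195
```

```text
t 25.05 pos [574.3869 239.467  195.4546] yaw 82.45083131886929 F [ 0.389   0.8694 -0.5491] gap 0.05037965859943449 SHIFT [  78.  -236.8   -0.1] spin 0
```

{"name": "arm_command", "arguments": {"series": [[7, -20, 0, 0], [17, -50, 0, 0], [28, -85, 0, 0], [40, -120, 0, 0], [51, -155, 0, 0], [63, -190, 0, 0], [72, -220, 0, 0], [77, -234, 0, 0], [78, -237, 0, 0], [78, -237, 0, 0]]}}

```text
t: 25.88
ee_pos: [0.4644, 0.014, 0.1923]
tcp_rot: [[-0.991, 0.133, -0.001], [0.133, 0.991, 0.0], [0.001, 0.0, -1.0]]
ft_force: [-0.1, -0.5, -0.3]
finger_gap: 0.0499
```

{"name": "arm_command", "arguments": {"series": [[0, 0, 0, 0], [0, 0, 0, 0]]}}

```text
t: 26.05
ee_pos: [0.4653, 0.0153, 0.1926]
tcp_rot: [[-0.991, 0.13, -0.001], [0.13, 0.991, 0.0], [0.001, 0.0, -1.0]]
ft_force: [0.4, 0.2, 0.6]
finger_gap: 0.0505
```

```bash
python3 - <<'E'
from meas import *
from bench import *
import go
d=get_image("wrist");w=cloud(d);stick(w,.466,.015,.065,"short")
go.plan(466,15,34.5)
E
```

```text
short 965 ((465.93536376953125, 15.203346252441406), 15.055009841918945) 687 ((465.8085021972656, 14.931289672851562), (43.644439697265625, 44.13432312011719), 15.232320785522461)
t 26.1 pos [465.3449  15.3339 192.6857] yaw 82.51743220594967 F [-0.3104  0.389  -0.6796] gap 0.05029452084371126 SHIFT [ -0.8  -0.3 158.2] spin 0
```

{"name": "arm_command", "arguments": {"series": [[-0.8, -0.2, 15, 0], [-0.8, -0.2, 40, 0], [-0.8, -0.2, 70, 0], [-0.8, -0.2, 100, 0], [-0.8, -0.2, 125, 0], [-0.8, -0.2, 143, 0], [-0.8, -0.2, 153, 0], [-0.8, -0.2, 157, 0], [-0.8, -0.2, 157, 0], [-0.8, -0.2, 157, 0]]}}

```text
t: 26.93
ee_pos: [0.4662, 0.0146, 0.0364]
tcp_rot: [[-0.991, 0.131, 0.0], [0.131, 0.991, -0.0], [-0.0, 0.0, -1.0]]
ft_force: [0.4, -0.5, 0.5]
finger_gap: 0.0499
```

{"name": "arm_command", "arguments": {"series": [[0, 0, 0, 0], [0, 0, 0, 0], [0, 0, 0, 0], [0, 0, 0, 0], [0, 0, 0, 0], [0, 0, 0, 0]], "claw": 20}}

```text
t: 27.43
ee_pos: [0.4664, 0.0143, 0.037]
tcp_rot: [[-0.991, 0.131, 0.002], [0.131, 0.991, 0.0], [-0.002, 0.0, -1.0]]
ft_force: [-0.8, 1.7, 6.5]
finger_gap: 0.0285
```

{"name": "arm_command", "arguments": {"series": [[0, 0, -10, 0], [0, 0, -30, 0], [0, 0, -60, 0], [0, 0, -90, 0], [0, 0, -120, 0], [0, 0, -140, 0], [0, 0, -150, 0], [0, 0, -150, 0]]}}

```text
t: 28.1
ee_pos: [0.467, 0.0141, 0.1887]
tcp_rot: [[-0.991, 0.131, 0.004], [0.131, 0.991, -0.001], [-0.005, -0.0, -1.0]]
ft_force: [-0.6, 0.5, -1.4]
finger_gap: 0.0279
```

```bash
python3 go.py 568.8 323.2 190
```

```text
t 28.1 pos [466.9586  14.0764 188.7055] yaw 82.44726535673469 F [-0.6408  0.5207 -1.4382] gap 0.02793593666024927 SHIFT [-60.3 319.8  -1. ] spin 0
```

{"name": "arm_command", "arguments": {"series": [[-4, 20, 0, 0], [-10, 52, 0, 0], [-17, 88, 0, 0], [-24, 124, 0, 0], [-31, 160, 0, 0], [-38, 196, 0, 0], [-45, 232, 0, 0], [-52, 268, 0, 0], [-58, 300, 0, 0], [-60, 317, 0, 0]]}}

```text
t: 28.93
ee_pos: [0.5673, 0.3237, 0.1846]
tcp_rot: [[-0.992, 0.13, -0.001], [0.13, 0.992, 0.0], [0.001, 0.0, -1.0]]
ft_force: [0.2, 0.9, -1.4]
finger_gap: 0.0282
```

{"name": "arm_command", "arguments": {"series": [[-0.5, 3, 0, 0], [-0.5, 3, 0, 0], [-0.5, 3, 0, 0], [-0.5, 3, 0, 0]]}}

```text
t: 29.27
ee_pos: [0.5676, 0.3224, 0.186]
tcp_rot: [[-0.991, 0.132, -0.0], [0.132, 0.991, -0.0], [0.0, -0.0, -1.0]]
ft_force: [0.4, 0.3, -0.1]
finger_gap: 0.0286
```

```bash
python3 - <<'E'
from meas import *
from bench import *
import go
d=get_image("wrist");cv2.imwrite("pics/w10.png",d["img"]);w=cloud(d)
stick(w,.5765,.154,.124,"high")
stick(w,.5725,.238,.102,"low")
go.plan(568.8,322.8,55)
E
```

```text
high 1653 ((576.2654418945312, 153.54783630371094), 16.183975219726562) 810 ((575.92138671875, 155.72177124023438), (55.64445114135742, 52.89310073852539), 2.2934651374816895)
low 1295 ((573.143310546875, 240.5594024658203), 15.27082633972168) 837 ((571.9165649414062, 240.25970458984375), (57.03959655761719, 59.30463409423828), 4.3935546875)
t 29.3167 pos [567.73   322.3602 186.2348] yaw 82.3834129123369 F [-0.0714  0.3169 -0.3548] gap 0.028765483075306974 SHIFT [ -1.    0.6 131.2] spin 0
```

View pics/w10.png

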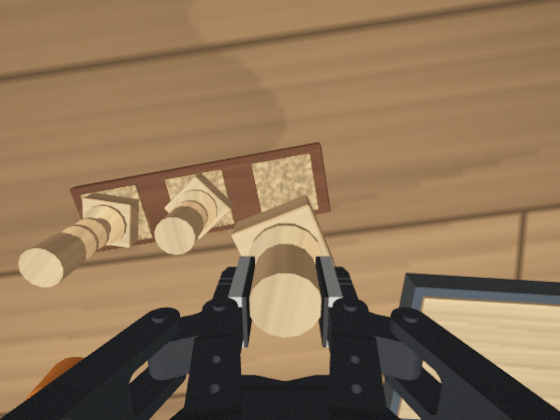

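Both placed sticks stand at (110,215) and (195,205), and the left pad at (285,180) is free. Lowering the short one.

{"name": "arm_command", "arguments": {"series": [[-1, 0.6, 15, 0], [-1, 0.6, 40, 0], [-1, 0.6, 70, 0], [-1, 0.6, 95, 0], [-1, 0.6, 113, 0], [-1, 0.6, 124, 0], [-1, 0.6, 129, 0], [-1, 0.6, 131, 0], [-1, 0.6, 131, 0], [-1, 0.6, 131, 0]]}}

```text
t: 30.15
ee_pos: [0.5694, 0.3239, 0.0561]
tcp_rot: [[-0.991, 0.132, 0.001], [0.132, 0.991, 0.0], [-0.001, 0.001, -1.0]]
ft_force: [0.5, 0.5, -0.5]
finger_gap: 0.0284
```

{"name": "arm_command", "arguments": {"series": [[0, 0, 0.6, 0], [0, 0, 1.2, 0], [0, 0, 1.2, 0]]}}

```text
t: 30.4
ee_pos: [0.5691, 0.324, 0.0542]
tcp_rot: [[-0.991, 0.131, 0.001], [0.131, 0.991, 0.0], [-0.0, 0.0, -1.0]]
ft_force: [0.3, -0.4, -0.8]
finger_gap: 0.0285
```

{"name": "arm_command", "arguments": {"series": [[0, 0, 0.6, 0], [0, 0, 0.6, 0]]}}

```text
t: 30.57
ee_pos: [0.5691, 0.3241, 0.054]
tcp_rot: [[-0.991, 0.131, 0.001], [0.131, 0.991, 0.0], [-0.001, 0.0, -1.0]]
ft_force: [-2.0, -1.1, 6.9]
finger_gap: 0.0282
```

{"name": "arm_command", "arguments": {"series": [[0, 0, 0, 0], [0, 0, 0, 0], [0, 0, 0, 0], [0, 0, 0, 0]], "claw": 50}}

```text
t: 30.9
ee_pos: [0.5689, 0.324, 0.0532]
tcp_rot: [[-0.991, 0.131, -0.0], [0.131, 0.991, -0.0], [0.0, -0.0, -1.0]]
ft_force: [0.4, -0.3, -0.7]
finger_gap: 0.05
```

{"name": "arm_command", "arguments": {"series": [[0, 0, -10, 0], [0, 0, -30, 0], [0, 0, -60, 0], [0, 0, -95, 0], [0, 0, -130, 0], [0, 0, -150, 0], [20, 0, -160, 0], [50, 0, -160, 0], [80, 0, -160, 0], [110, 0, -160, 0]]}}

```text
t: 31.73
ee_pos: [0.4587, 0.3383, 0.214]
tcp_rot: [[-0.991, 0.132, 0.001], [0.132, 0.991, 0.0], [-0.001, 0.0, -1.0]]
ft_force: [0.5, 0.3, 0.2]
finger_gap: 0.0503
```

{"name": "arm_command", "arguments": {"series": [[40, 20, 0, 0], [80, 40, 0, 0], [120, 60, 0, 0], [150, 70, 0, 0], [150, 70, 0, 0], [150, 70, 0, 0], [150, 70, 0, 0]]}}

```text
t: 32.32
ee_pos: [0.3205, 0.4276, 0.2139]
tcp_rot: [[-0.991, 0.131, 0.001], [0.131, 0.991, 0.0], [-0.001, 0.0, -1.0]]
ft_force: [-0.4, 0.2, -0.9]
finger_gap: 0.0502
```

```bash
python3 - <<'E'
from meas import *
from bench import *
import go
from scipy.ndimage import label
go.plan(0,0,0)
for n in ["scene","top"]:
    d=get_image(n);cv2.imwrite(f"pics/{n}11.png",d["img"]);w=cloud(d);print(n)
    stick(w,.576,.153,.124,"high");stick(w,.5723,.238,.102,"low");stick(w,.5684,.323,.082,"short");stick(w,.612,-.244,.166,"tall")
    m=(abs(w[...,0]-.572)<.08)&(abs(w[...,1]-.238)<.18)&(w[...,2]>.008)&(w[...,2]<.015)
    print("board",cv2.minAreaRect((w[m][:,:2]*1000).astype(np.float32)))
    for lo,hi in [(.057,.064),(.088,.096)]:
        m=(w[...,2]>lo)&(w[...,2]<hi)&(abs(w[...,1]+.24)<.08)&(w[...,0]>.45)&(w[...,0]<.68)
        L,k=label(m)
        for i in range(1,k+1):
            if (L==i).sum()>30:
                Q=w[L==i]; print(lo,len(Q),cv2.minAreaRect((Q[:,:2]*1000).astype(np.float32)))
    m=(abs(w[...,2]-.054)<.0025)&(np.hypot(w[...,0]-.612,w[...,1]+.244)<.035);Q=w[m];print("foot",len(Q),cv2.minAreaRect((Q[:,:2]*1000).astype(np.float32)))
E
```

```text
t 32.3167 pos [320.5113 427.6048 213.8821] yaw 82.4862048508398 F [-0.422   0.1693 -0.9448] gap 0.050176667437469305 SHIFT [ 262.  -465.9  213.5] spin 0
scene
high 110 ((577.8651733398438, 151.43075561523438), 15.870352745056152) 102 ((585.271728515625, 142.37005615234375), (69.19751739501953, 41.40485382080078), 39.729522705078125)
low 92 ((572.8711547851562, 238.1480255126953), 15.462298393249512) 104 ((574.2044067382812, 232.38125610351562), (57.59027099609375, 51.326107025146484), 12.240846633911133)
short 85 ((570.7237548828125, 324.2575988769531), 17.299301147460938) 83 ((583.7176513671875, 315.08966064453125), (65.57815551757812, 34.98658752441406), 61.761165618896484)
tall 214 ((612.5589599609375, -247.15234375), 15.616251945495605) 78 ((600.4535522460938, -242.0127716064453), (69.91495513916016, 30.885910034179688), 81.992431640625)
board ((573.1699829101562, 237.07223510742188), (71.08929443359375, 254.9449005126953), 2.362708330154419)
0.057 95 ((583.8401489257812, -210.7396697998047), (22.42043113708496, 25.532459259033203), 77.52894592285156)
0.057 194 ((576.514770507812
[... 1291 characters left out ...]
2.65459060668945), 84.7832260131836)
board ((572.5316162109375, 238.23532104492188), (70.5051040649414, 249.70623779296875), 2.478921890258789)
0.057 287 ((647.9423217773438, -238.4806365966797), (64.61814880371094, 27.93528175354004), 82.20758056640625)
0.057 112 ((609.3676147460938, -240.42819213867188), (36.92622375488281, 25.6158447265625), 39.04595184326172)
0.057 423 ((579.128173828125, -238.06280517578125), (84.34183502197266, 24.3437557220459), 82.21697235107422)
0.088 62 ((506.5216064453125, -228.55001831054688), (16.400028228759766, 15.969632148742676), 65.24746704101562)
foot 124 ((613.4005126953125, -242.10659790039062), (49.48148727416992, 42.626434326171875), 80.63327026367188)
```

View pics/scene11.png

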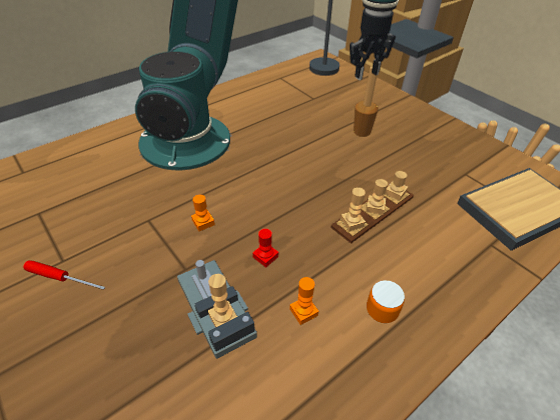

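View pics/top11.png

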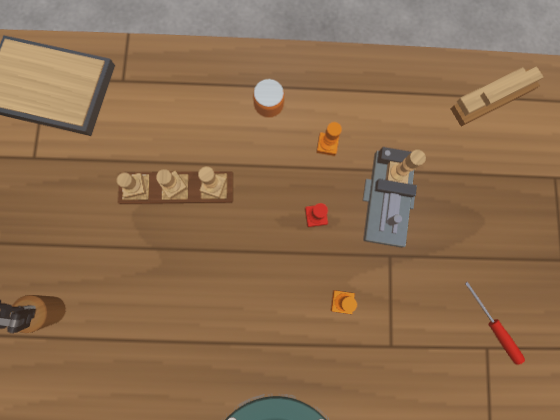

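All four are in place. The gripper has stopped near the mallet or brush in the pot at (365,80) in the scene view, so I'll retrace away from it.

{"name": "arm_command", "arguments": {"series": [[-20, -10, 0, 0], [-50, -30, 0, 0], [-80, -60, 0, 0], [-80, -100, 0, 0], [-80, -140, 0, 0], [-80, -180, 0, 0], [-80, -200, 0, 0], [-80, -200, 0, 0], [-80, -200, 0, 0]]}}

```text
t: 33.17
ee_pos: [0.3741, 0.2173, 0.2136]
tcp_rot: [[-0.991, 0.135, 0.001], [0.135, 0.991, 0.0], [-0.001, 0.0, -1.0]]
ft_force: [0.1, -0.5, 0.2]
finger_gap: 0.0498
```

```bash
python3 - <<'E'
from meas import *
from bench import *
import go
go.plan(0,0,0)
d=get_image("scene");cv2.imwrite("pics/s12.png",d["img"])
w=cloud(get_image("wrist"))
stick(w,.576,.153,.124,"high");stick(w,.5723,.238,.102,"low");stick(w,.5684,.323,.082,"short")
E
```

```text
t 33.1667 pos [374.1129 217.3404 213.6174] yaw 82.23007348342632 F [ 0.122  -0.5029  0.2084] gap 0.049783707324495906 SHIFT [ 341.4 -266.   213.4] spin 0
high 0 None 548 ((575.8578491210938, 153.21739196777344), (57.13315200805664, 56.210411071777344), 2.3378100395202637)
low 0 None 534 ((570.9867553710938, 238.0078887939453), (57.41538619995117, 57.77329635620117), 4.809154987335205)
short 0 None 136 ((546.90869140625, 342.30999755859375), (34.33258819580078, 14.102554321289062), 43.77318572998047)
```

View pics/s12.png

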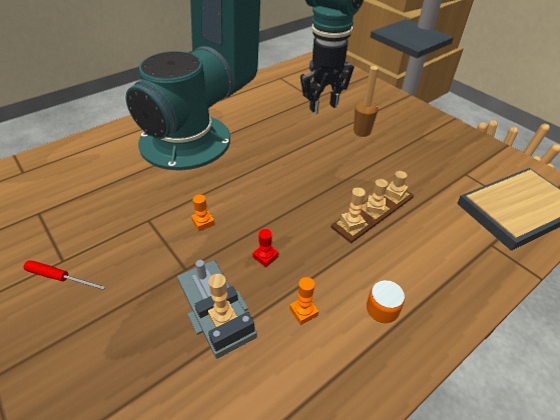

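```bash
python3 -c "
from bench import *
print(sign_off())"
```

```text
the job is handed in; nothing more can be done
None
```

I placed all four candlesticks and handed the job in at about 33 s. `sign_off` gave no verdict, so what follows rests on my own last checks.

- **Tall stick:** it stands in the vise on the strips. I drew the jaw shut until it stopped, with the force rising to about 16 N. The jaw moved about 27 mm and the gap measured about 43.5 mm for the 44 mm foot, so travel should be about 34 mm. The stick centre is about 22 mm from the fixed jaw face and 2–3 mm off mid-jaw, and the foot looked square.
- **Queue:** the vise is on the right (-y), so stick_high is on pad_right, stick_low on pad_mid and stick_short on pad_left. The last camera readings put all of them upright and within about 3 mm of pad centre. stick_low's foot sits turned about 35° on its pad, and I left it that way because the turn is not judged there.
- **Decoys:** I left the red and orange look-alikes alone.
- **At hand-in:** the gripper was open and away from everything, with forces near zero.

**Checks that disagreed or failed:**
- The scene camera read 1–3 mm differently from the top and wrist cameras, so I trusted those two.
- The last foot-rectangle fits for the queue picked up the pads and board instead of the feet, so stick positions there come from the head circles.
- The tall stick's foot angle was not cleanly measurable in the last overhead pictures. I relied on the firm clamp and the wrist and scene views.
- My first retreat pose stopped near the pot and its stick. No contact force showed, and I moved clear before handing in.

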